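# Unlock and open the sandwich carrier

## Robot

A 6-joint arm with a two-finger parallel gripper is mounted at the origin on a cart in front of the work surface, level with it; the furniture and walls round the work are solid. World frame = base frame: x ahead of the robot, y to its left, z up, the work surface at z = 0. Lengths are in mm, angles in rad, forces in N, time in s.
With the tool pointing down it reaches from about 350 to 875 mm from the base axis. Payload 4.2 kg.
Tool frame: the origin (TCP) lies on the mounting face of the last link; the fingertips stand 173 mm ahead of it and the grasp point (between the pads) lies 155 mm ahead of it (tcp_to_grasp is the distance from the TCP to the grasp point, in mm); z points along the fingers, y is the direction in which the jaws open and shut (so a half turn about z gives the same grasp; the last joint's range is limited). The gripper opens to 85 mm and grips with 20 to 120 N. Pads are 22 mm wide; open, the fingers measure 114 mm over their backs; the gripper's body (76 mm by 85 mm) begins 54 mm behind the grasp point. The pads swing forward as they close: fully open they stand 13 mm farther back than shut.
Start: joints at [-1.045, 0.385, 0.008, 0, -1.194, -0.259], TCP at [164.796, -602.862, 404.712] pointing down, gripper open.
Joint ranges: [-3.14, 3.14], [-1.21, 2.06], [-1.07, 1.41], [-3.16, 2.05], [-2.99, -0.16], [-3.1, 3.1]. Speed limits (rad/s): [2.79, 2.79, 3.14, 3.14, 3.14, 3.14].

## Interface

Orientations are given as a unit quaternion [x, y, z, w].
In Python, from bench import * gives the robot as it stands. The module is installed in compiled form; this text tells all that it offers.
- The arm moves only by the tool apply_moves, never from a script. Its arguments are lists of equal length, an entry for each row: "fingers": the closure, from 0 (fully open) to 1 (shut); "dp": the shift along the world's x, y, z in cm, a list of three; "yaw": the turn about the world's z in degrees. A call has 1 to 10 rows; each row is the pose to reach, as a shift and turn from the pose measured when the call began; what a row does not reach only later rows make up. A row lasts 1/10 s, in which the tool goes at most 50 mm and 8.59 degrees, less where a joint would pass 70% of its speed; a pose out of reach is approached as far as the arm can. A call with a gripper value outside its range is refused whole. The fingers move at their own pace and stop on an object; the grip force is fixed at half the most. Time passes only in rows, so rows that repeat a pose let the fingers close. It gives the time, the measured TCP pose, the force and the opening at its end, in the units of the state.
- read_state(): the state, without advancing time (a new reading comes with each control period).
- get_image(name): name is "scene" or "top" or "wrist"; returns a dict with "color" (384x512x3 uint8, blue, green, red), "mtx" (3x3 intrinsics, pixels), "camera_from_world" (4x4, takes a point from world to camera coordinates); the wrist camera has in their place "tool_from_camera" (4x4, takes a point from camera to tool coordinates, whose origin is the TCP and whose axes are the flange's). Camera axes: x right, y down, z forward; pixel columns grow to the right and rows downward; lengths in mm; the calibration is good to about 2 mm. A picture is of the moment at which its call begins: read the wrist's pose just before it. There is no depth.
- job_done(): hands the job in, once; it reports no verdict.
The state is a dict: "clock": time; "joints": joint angles; "joint_vel": joint speeds; "joint_efforts": joint torques, N m; "position": TCP position; "ee_rot": TCP orientation; "contact_force": force on the tool from outside, world axes, zero at the start; "wrist_torque": the same for the moment, N m; "gripper_width": finger opening in mm.
Only numpy, scipy, OpenCV 4.12 (cv2) and the standard library are available. Lean on these libraries where they do the work, as an engineer would, in place of code of your own. Each camera call takes 0.05 s, during which the arm holds its last target. There are 200 camera calls.

## Task

Open the locked sandwich carrier at the back of the table so that it can be filled: slide the red safety tab all the way off the latch, lift the steel latch bar up to about upright or beyond, then raise the blue lid until it stands about upright too. Leave tab, latch and lid that way, and do not disturb the two jars beside it.

Things in the scene. Friction and masses are not known exactly. Their poses are not given: they have to be found in the camera images.
- case: The carrier, fixed to the table: white box 120 mm deep (x), 200 wide (y), blue lid's top 97 high. Origin: centre of its underside; x from front (latch side, nearest the robot) to rear, y left, z up. Positions below are in this frame, mm, as locked. Lid: x -62 to 62, y -102 to 102, plus a tongue at y 52 to 78 out to x -82. Grey fittings in front reach x -133.
- tab_part (a joint): Safety tab, red: slides along the case's +y (to the left), 0 = locked (fully right, lying over a steel ear of the latch bar), 0.034 m = end stop, fully released; the bar is free from about 0.025. It starts at 0 to 0.006, stays where it is left, needs about 2 N.
- tab_nub (a point): A point in the middle of the red tab's upright nub, moving with it. At joint 0 it is at (-121, -14, 134.5). The nub is 22 mm (x) by 10 mm (y), rising from the tab's flat plate (plate y +-16 mm about the nub, top 118.5 above the table) to 147.5 above the table. Push it on its right side. Beside it the latch bar's top is at 110; the two grey end stops of the tab's track, at y -42 to -34 and 42 to 50, x -133 to -109, reach up to 119.
- latch_part (a joint): Steel latch bar: hinge parallel to the case's x. 0 = closed (level along the lid's front edge), grows as its right end is lifted up, then left; 1.57 = upright, stop 1.75. Blocked while the tab lies over it. While it is down, its claw over the lid's tongue keeps the lid shut (free from about 1.0). Friction, 0.12 N m, holds it at any angle; mass 0.12 kg.
- latch_pivot (a point): The latch bar's pivot, fixed to the case at (-95, 80, 80).
- thumb_plate (a point): A point on the outer (right-hand) face of the black upright thumb plate at the bar's free end, at (-95, -80, 130) when closed; moves with the bar. The plate is 24 mm (x) by 8 mm (y: -80 to -72) and stands from 98 to 150 above the table; the bar (18 mm wide in x, 98 to 110 high) runs from it to the pivot. Nothing is below the plate or to its right. It can be pushed to the left and upward on its outer face and lower outer edge, or pinched across y.
- lid_part (a joint): Blue lid: hinge along the rear rim, parallel to the case's y axis. 0 = shut, grows as the front rises; 1.57 = upright, stop at 1.8. Friction (0.3 N m) holds it at any angle; mass 0.30 kg.
- lid_hinge (a point): Middle of the lid's hinge line, at (64, 0, 85), fixed.
- lid_peg (a point): Middle of the round steel lifting peg that sticks out of the lid's right side: 12 mm thick, parallel to the case's y axis, from y = -100 to -158 with a 17 mm black ball at its end. The point is at (-45, -130, 91) when shut and turns with the lid. Free space all round it. Pinched across x it may turn between the fingers.
- jam: Bystander: jar with a pink filling, 62 x 62 x 99 mm; origin at its foot.
- honey: Bystander: jar with a red cap, 58 x 62 x 86 mm; origin at its foot.

How it is judged (in metres and radians):
On the way, in this order (a step that is already met when the one before it is completed fails the run):
1. the safety tab is slid off the latch (value of joint tab_part above 0.026 m), for 0.2 s.
2. the latch bar is lifted to about upright (value of joint latch_part above 1.2 rad), for 0.2 s.
3. the lid is raised to about upright (value of joint lid_part above 1.2 rad), for 0.2 s.
At the end, for the whole second after the job is handed in: The safety tab is at least 26 mm along its 34 mm slide, the latch bar stands raised by more than 1.2 rad (69 degrees), the lid is open by more than 1.2 rad, and both are at rest (value of joint tab_part above 0.026 m and value of joint each of latch_part, lid_part above 1.2 rad and velocity of joint lid_part between -0.05 and 0.05 rad/s and velocity of joint latch_part between -0.05 and 0.05 rad/s); the robot touches nothing.
It fails at once if a bystander is moved by more than 30 mm (distance of any of jam, honey from where it was at the start of the episode above 0.03 m).
It fails at once if a jar is tipped over (angle between any of jam, honey's own z axis and vertical above 0.6 rad).
It also fails if it takes over 59 s, if anything falls off the work surface, if the arm or the gripper's body presses on something with over 40 N, if the wrist force passes 120 N, or if a joint passes its speed limit or range.

## Working session

There is one attempt and no reset: what is moved stays moved. The work goes in short steps, Python scripts to look and compute and a tool call to move; the robot and the scene stay as the last step left them, time stands still between calls to the robot, and variables do not carry over. Pictures are saved under pics/ and viewed, about 8 in all and at most 12, crops included, and the job is handed in when it is done.

Besides the shell and the picture viewer there is one more tool, called after "Emit:" by a JSON object that holds its "api" and its "payload". apply_moves: Moves the arm, as the interface text tells. Its arguments: {"type":"object","properties":{"fingers":{"type":"array","items":{"type":"number"}},"dp":{"type":"array","items":{"type":"array","items":{"type":"number"}}},"yaw":{"type":"array","items":{"type":"number"}}},"required":["fingers","dp","yaw"]}

```bash
mkdir -p pics
cat > h.py <<'E'
from bench import *
import numpy as np, cv2
def snap(n,f):
    s=read_state(); g=get_image(n); cv2.imwrite('pics/'+f,g['color']); np.savez('pics/'+f+'.npz',**{k:v for k,v in g.items()},pos=s['position'],rot=s['ee_rot']); return g
def proj(g,P):
    P=np.atleast_2d(P); T=np.array(g['camera_from_world']); c=P@T[:3,:3].T+T[:3,3]; u=c@np.array(g['mtx']).T; return u[:,:2]/u[:,2:]
def ray(g,uv,z):
    T=np.array(g['camera_from_world']); R=T[:3,:3]; o=-R.T@T[:3,3]; d=R.T@np.linalg.solve(np.array(g['mtx']),[*uv,1]); return o+d*(z-o[2])/d[2]
E
python3 - <<'E'
from h import *
a=snap('scene','s0.png')['color'];b=snap('top','t0.png')['color']
print(read_state())
E
```

```text
{'clock': 0.1, 'joints': array([-1.04538049e+00,  3.85492426e-01,  6.75482400e-03, -4.41491716e-04,
       -1.19402966e+00, -2.58610251e-01]), 'joint_vel': array([-8.87771649e-04, -2.96776179e-03,  2.80145362e-03,  1.08660299e-03,
       -3.10894413e-05,  8.59738108e-04]), 'joint_efforts': array([-6.08446226e-04, -3.93319881e+01,  1.88929367e+01,  4.19798300e+00,
       -2.61619258e-03,  9.91402885e-06]), 'position': array([ 164.77276171, -602.69699111,  403.71896778]), 'ee_rot': array([-1.32926705e-01,  9.91125359e-01,  9.89103544e-04, -1.86880550e-04]), 'contact_force': array([0.58172174, 0.17694401, 1.0926815 ]), 'wrist_torque': array([0.02189635, 0.04175101, 0.01235354]), 'gripper_width': 85.16154179237033}
```

View pics/s0.png

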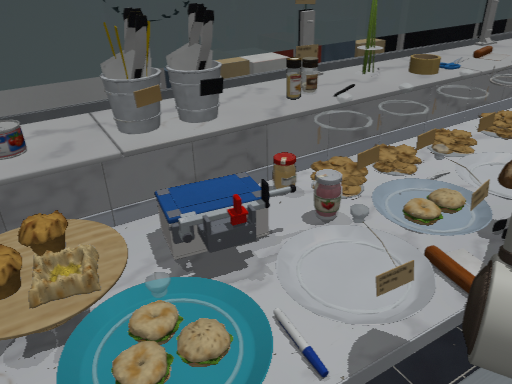

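View pics/t0.png

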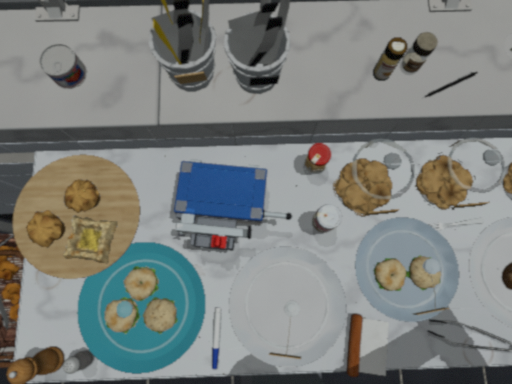

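The scene view shows the blue lid near (212,197), the red tab at (238,212), the thumb plate at (265,193) and the jars at (327,195) and (285,170). In the top view the lid is near (221,192), the red nub at (218,242), the peg end at (289,216) and the jars at (326,219) and (318,155).

Run:
```python
from h import *
from scipy.optimize import least_squares
t=dict(np.load('pics/t0.png.npz')); s=dict(np.load('pics/s0.png.npz'))
hsv=cv2.cvtColor(t['color'],cv2.COLOR_BGR2HSV)
m=cv2.inRange(hsv,(105,150,60),(125,255,255)); m[:,:165]=0;m[:,280:]=0;m[240:]=0;m[:140]=0
m=cv2.morphologyEx(m,cv2.MORPH_CLOSE,np.ones((9,9)))
c=max(cv2.findContours(m,0,2)[0],key=cv2.contourArea)
P=np.array([ray(t,p[0],97)[:2] for p in c],np.float32); print('lid rect',cv2.minAreaRect(P))
print('cam',ray(t,(256,192),0), ray(t,(256,192),97))
def redc(g,x0,x1,y0,y1):
    h=cv2.cvtColor(g['color'],cv2.COLOR_BGR2HSV); r=cv2.inRange(h,(0,170,90),(8,255,255))|cv2.inRange(h,(172,170,90),(180,255,255))
    M=np.zeros_like(r);M[y0:y1,x0:x1]=r[y0:y1,x0:x1]; ys,xs=np.nonzero(M); return xs.mean(),ys.mean(),xs.min(),xs.max(),ys.min(),ys.max()
print('red top',redc(t,200,240,225,260),'scene',redc(s,220,255,190,230))
print('honey',redc(t,300,335,140,175))
for n,uv,z in [('ball',(289,216),91),('jam',(326,214),99),('honey',(319,151),86),('nub',(218,242),147)]: print(n,ray(t,uv,z))
cv2.imwrite('pics/c0.png',np.hstack([cv2.resize(t['color'][150:265,160:300],None,fx=2.8,fy=2.8,interpolation=2),cv2.resize(s['color'][165:265,145:310],None,fx=2.4,fy=3.22,interpolation=2)[:322]]))
```

```text
lid rect ((646.7807006835938, 171.1151580810547), (197.80886840820312, 120.28105926513672), 82.6545639038086)
cam [ 6.63391940e+02  8.83606104e+01 -1.13686838e-13] [640.64493241  89.31668262  97.        ]
red top (np.float64(218.32876712328766), np.float64(241.3904109589041), np.int64(212), np.int64(225), np.int64(236), np.int64(247)) scene (np.float64(237.2941176470588), np.float64(208.70053475935828), np.int64(228), np.int64(247), np.int64(194), np.int64(224))
honey (np.float64(319.07106598984774), np.float64(153.43147208121826), np.int64(309), np.int64(327), np.int64(144), np.int64(164))
ball [583.51206318  15.59357926  91.        ]
jam [584.25705262 -67.74964841  99.        ]
honey [739.45091502 -64.49693489  86.        ]
nub [523.5848311  172.77128825 147.        ]
```

View pics/c0.png

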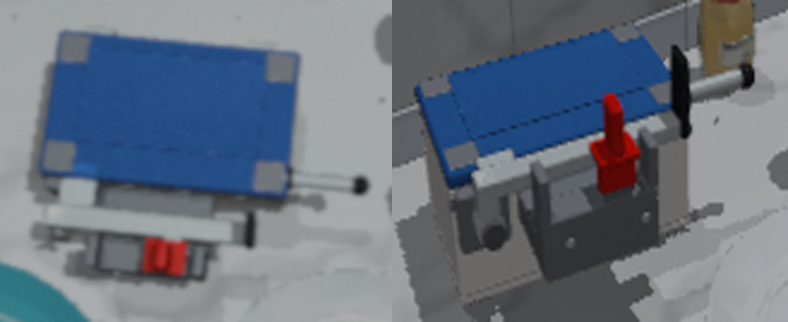

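Emit:
{"api": "apply_moves", "payload": {"fingers": [1, 1, 1, 1, 1, 1, 1, 1, 1, 1], "dp": [[35.6, 74.2, 0], [35.6, 74.2, 0], [35.6, 74.2, 0], [35.6, 74.2, 0], [35.6, 74.2, 0], [35.6, 74.2, 0], [35.6, 74.2, 0], [35.6, 74.2, 0], [35.6, 74.2, 0], [35.6, 74.2, 0]], "yaw": [67.4, 67.4, 67.4, 67.4, 67.4, 67.4, 67.4, 67.4, 67.4, 67.4]}}

```text
clock: 1.1
position: [381.1, -150.0, 404.2]
ee_rot: [-0.661, 0.751, 0.001, -0.001]
contact_force: [1.9, -0.5, 0.6]
gripper_width: 0.0
```

Emit:
{"api": "apply_moves", "payload": {"fingers": [1, 1, 1, 1, 1, 1, 1, 1, 1], "dp": [[14, 28.9, 0], [14, 28.9, 0], [14, 28.9, 0], [14, 28.9, 0], [14, 28.9, 0], [14, 28.9, 0], [14, 28.9, 0], [14, 28.9, 0], [14, 28.9, 0]], "yaw": [0, 0, 0, 0, 0, 0, 0, 0, 0]}}

```text
clock: 2.0
position: [520.9, 139.1, 403.3]
ee_rot: [-0.661, 0.751, 0.001, -0.002]
contact_force: [0.2, -0.9, -0.1]
gripper_width: -0.1
```

```bash
cat >> h.py <<'E'
from scipy.spatial.transform import Rotation as Ro
def fixw(g):
    g=dict(g); T=np.eye(4);T[:3,:3]=Ro.from_quat(g['rot']).as_matrix();T[:3,3]=g['pos']
    g['camera_from_world']=np.linalg.inv(T@g['tool_from_camera']); return g
O=np.array([646.8,171.1]);YAW=np.radians(-7.35)
def w(p):
    c,s=np.cos(YAW),np.sin(YAW); return np.array([O[0]+c*p[0]-s*p[1],O[1]+s*p[0]+c*p[1],p[2]])
E
python3 - <<'E'
from h import *
snap('wrist','w1.png'); g=fixw(np.load('pics/w1.png.npz')); im=g['color'].copy()
print(g['pos'],g['rot'])
for p in [(-121,-14,147.5),(-95,-76,150),(-45,-158,91),(-95,80,80),(-62,-102,97),(-62,102,97),(62,-102,97),(-121,-38,119)]:
    uv=proj(g,w(p))[0]; print(p,uv); cv2.circle(im,tuple(int(v) for v in uv),3,(0,255,0),1)
cv2.imwrite('pics/w1b.png',im)
E
```

```text
[520.86170865 139.10083646 403.33578976] [-0.66076499  0.7505907   0.00092693 -0.00153655]
(-121, -14, 147.5) [255.28210264 243.19217473]
(-95, -76, 150) [217.62187531 161.50727593]
(-45, -158, 91) [159.95513358  46.69008838]
(-95, 80, 80) [229.68969639 301.02204393]
(-62, -102, 97) [183.72240538 119.11099364]
(-62, 102, 97) [195.39821001 330.61577041]
(62, -102, 97) [ 32.7742835  118.85809418]
(-121, -38, 119) [255.30617333 201.33466304]
```

View pics/w1b.png

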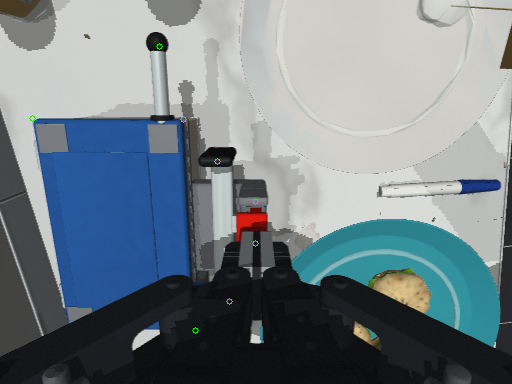

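The wrist view has the tab at (252,222), the plate top at (218,157) and the peg ball at (157,42). All lie within about 4 px of my projections, so I'm keeping the pose estimate and descending beside the nub.

Emit:
{"api": "apply_moves", "payload": {"fingers": [1, 1, 1, 1, 1], "dp": [[0, 0, -4], [0, 0, -8], [0, 0, -10.4], [0, 0, -10.4], [0, 0, -10.4]], "yaw": [0, 0, 0, 0, 0]}}

```text
clock: 2.55
position: [520.8, 137.7, 300.6]
ee_rot: [-0.66, 0.751, 0.0, -0.001]
contact_force: [-0.4, -0.1, 1.2]
gripper_width: -0.1
```

Emit:
{"api": "apply_moves", "payload": {"fingers": [1, 1, 1, 1, 1, 1, 1, 1, 1], "dp": [[0.13, 1, 0], [0.2, 1.6, 0], [0.28, 2.2, 0], [0.36, 2.8, 0], [0.44, 3.4, 0], [0.5, 4, 0], [0.6, 4.6, 0], [0.64, 5, 0], [0.64, 5, 0]], "yaw": [0, 0, 0, 0, 0, 0, 0, 0, 0]}}

```text
clock: 3.45
position: [527.3, 188.4, 300.4]
ee_rot: [-0.66, 0.751, 0.001, -0.001]
contact_force: [-1.0, 0.2, 0.1]
gripper_width: -0.2
```

Emit:
{"api": "apply_moves", "payload": {"fingers": [1, 1, 1], "dp": [[0.02, 0.2, 0], [0.05, 0.4, 0], [0.05, 0.4, 0]], "yaw": [0, 0, 0]}}

```text
clock: 3.75
position: [527.7, 191.3, 300.3]
ee_rot: [-0.66, 0.751, 0.0, -0.002]
contact_force: [1.5, -5.0, 1.8]
gripper_width: 0.1
```

Emit:
{"api": "apply_moves", "payload": {"fingers": [1, 1, 1, 0, 0, 0, 0, 0, 0], "dp": [[-0.1, -1, 0], [-0.1, -1, 4], [-0.1, -1, 7], [1.5, -5, 8], [1.5, -8.4, 8], [1.5, -8.4, 8], [1.5, -8.4, 8], [1.5, -8.4, 8], [1.5, -8.4, 8]], "yaw": [0, 0, 0, 0, 0, 0, 0, 0, 0]}}

```text
clock: 4.65
position: [542.6, 108.1, 380.0]
ee_rot: [-0.661, 0.751, 0.0, -0.002]
contact_force: [-0.8, -0.3, -0.1]
gripper_width: 84.5
```

Run:
```python
from h import *
snap('wrist','w2.png'); g=fixw(np.load('pics/w2.png.npz')); im=g['color'].copy()
print(g['pos'],g['rot'])
for p in [(-121,20,147.5),(-107,-80,150),(-83,-80,150),(-107,-72,150),(-83,-72,150),(-45,-130,97),(-62,-102,97),(-121,-38,119)]:
    uv=proj(g,w(p))[0]; cv2.circle(im,tuple(int(v) for v in uv),3,(0,255,0),1)
cv2.imwrite('pics/w2b.png',im)
```

```text
[542.64523156 108.08461881 380.03623055] [-6.60705412e-01  7.50641407e-01  2.03937843e-04 -2.40724128e-03]
```

View pics/w2b.png

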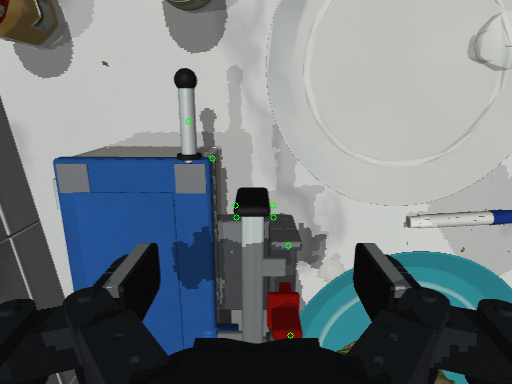

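Run:
```python
from h import *
g=fixw(np.load('pics/w2.png.npz'))
print(np.round(np.linalg.inv(g['camera_from_world']),2))
for y in(-80,-72):
  for z in (98,110,150): print(y,z,proj(g,w((-95,y,z)))[0])
cv2.imwrite('pics/w2c.png',cv2.resize(g['color'][150:350,200:340],None,fx=4,fy=3,interpolation=2))
```

```text
[[-9.9000e-01  1.2000e-01  3.0000e-02  5.3398e+02]
 [ 1.3000e-01  9.6000e-01  2.6000e-01  4.1420e+01]
 [ 0.0000e+00  2.6000e-01 -9.7000e-01  3.5050e+02]
 [ 0.0000e+00  0.0000e+00  0.0000e+00  1.0000e+00]]
-80 98 [254.76221787 186.0130613 ]
-80 110 [254.74130503 189.84962082]
-80 150 [254.65493467 205.69466976]
-72 98 [254.75803348 195.72194985]
-72 110 [254.73710172 199.97507174]
-72 150 [254.65081767 217.50712622]
```

View pics/w2c.png

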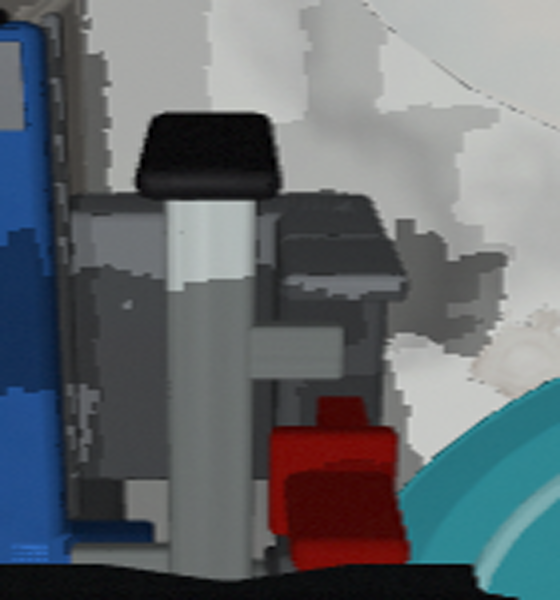

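Emit:
{"api": "apply_moves", "payload": {"fingers": [0, 0, 0, 0, 1, 1, 1, 1, 1, 1], "dp": [[0, 0, -4], [0, 0, -8], [0, 0, -9.3], [0, 0, -9.3], [0, 0, -9.3], [0, 0, -9.3], [0, 0, -9.3], [0, 0, -9.3], [0, 0, -9.3], [0, 0, -9.3]], "yaw": [0, 0, 0, 0, 0, 0, 0, 0, 0, 0]}}

```text
clock: 5.7
position: [544.3, 108.1, 288.8]
ee_rot: [-0.661, 0.75, -0.002, 0.0]
contact_force: [4.8, -1.7, 1.1]
gripper_width: 22.9
```

Run:
```python
import numpy as np
# arc shifts in world cm for the grasp at (y=-76,z=132) about pivot (80,80)
r0=np.array([-156,52]); 
for a in np.arange(0.1,1.56,.1):
    c,s=np.cos(a),np.sin(a); y=c*r0[0]+s*r0[1]; z=-s*r0[0]+c*r0[1]
    dy,dz=y-r0[0],z-r0[1]; print(round(a,2),np.round(np.array([.128*dy,.992*dy,dz])/10,1))
```

```text
0.1 [0.1 0.6 1.5]
0.2 [0.2 1.3 3. ]
0.3 [0.3 2.2 4.4]
0.4 [0.4 3.2 5.7]
0.5 [0.6 4.4 6.8]
0.6 [0.7 5.6 7.9]
0.7 [0.9 7.  8.8]
0.8 [1.1 8.4 9.6]
0.9 [ 1.3  9.9 10.3]
1.0 [ 1.5 11.5 10.7]
1.1 [ 1.7 13.1 11.1]
1.2 [ 1.9 14.7 11.2]
1.3 [ 2.1 16.3 11.2]
1.4 [ 2.3 17.9 11.1]
1.5 [ 2.5 19.5 10.7]
```

Gripped at 23 mm. Next I follow the arc.

Emit:
{"api": "apply_moves", "payload": {"fingers": [1, 1, 1, 1, 1, 1, 1, 1, 1, 1], "dp": [[0, 0.3, 0.7], [0.1, 0.6, 1.5], [0.1, 0.9, 2.2], [0.2, 1.3, 3], [0.2, 1.7, 3.7], [0.3, 2.2, 4.4], [0.4, 2.7, 5.1], [0.4, 3.2, 5.7], [0.5, 3.8, 6.3], [0.6, 4.4, 6.8]], "yaw": [0, 0, 0, 0, 0, 0, 0, 0, 0, 0]}}

```text
clock: 6.7
position: [550.3, 152.4, 356.9]
ee_rot: [-0.661, 0.75, -0.002, -0.0]
contact_force: [3.6, -1.9, -6.9]
gripper_width: 23.1
```

Emit:
{"api": "apply_moves", "payload": {"fingers": [1, 1, 1, 1, 1, 1, 1, 1, 1, 1], "dp": [[0.1, 0.6, 0.6], [0.1, 1.2, 1.1], [0.2, 1.9, 1.6], [0.3, 2.6, 2], [0.4, 3.3, 2.4], [0.5, 4, 2.8], [0.6, 4.7, 3.2], [0.7, 5.5, 3.5], [0.8, 6.3, 3.7], [0.9, 7.1, 3.9]], "yaw": [0, 0, 0, 0, 0, 0, 0, 0, 0, 0]}}

```text
clock: 7.7
position: [559.5, 222.9, 396.1]
ee_rot: [-0.661, 0.75, -0.003, -0.002]
contact_force: [5.3, -2.7, -6.2]
gripper_width: 22.8
```

Emit:
{"api": "apply_moves", "payload": {"fingers": [1, 1, 1, 1, 1, 1, 1, 1, 1, 1], "dp": [[0.1, 0.8, 0.2], [0.2, 1.6, 0.4], [0.3, 2.4, 0.5], [0.4, 3.2, 0.5], [0.5, 4, 0.5], [0.6, 4.8, 0.5], [0.7, 5.6, 0.5], [0.8, 6.4, 0.4], [0.9, 7.2, 0.2], [1, 8, 0]], "yaw": [0, 0, 0, 0, 0, 0, 0, 0, 0, 0]}}

```text
clock: 8.7
position: [569.7, 302.4, 397.9]
ee_rot: [-0.661, 0.751, -0.004, -0.002]
contact_force: [2.0, -2.9, 1.2]
gripper_width: 22.7
```

Emit:
{"api": "apply_moves", "payload": {"fingers": [1, 0, 0, 0, 0, 0, 0, 0, 0], "dp": [[0, 0, 0], [0, 0, 0], [0, 0, 0], [0, 0, 0], [0, 0, 0], [0, 0, 4], [0, 0, 8], [0, 0, 8], [0, 0, 8]], "yaw": [0, 0, 0, 0, 0, 0, 0, 0, 0]}}

```text
clock: 9.6
position: [569.4, 302.4, 479.4]
ee_rot: [-0.661, 0.751, -0.003, 0.0]
contact_force: [0.1, 0.5, -1.0]
gripper_width: 85.6
```

Run:
```python
from h import *
g=snap('scene','s2.png'); im=g['color'].copy()
for a in (1.2,1.5):
  c,s=np.cos(a),np.sin(a); 
  for r in [(-156,20),(-156,70)]:
    p=w((-95,80+c*r[0]+s*r[1],80-s*r[0]+c*r[1])); uv=proj(g,p)[0]; cv2.circle(im,tuple(int(v) for v in uv),2,(0,255,0) if a>1.3 else (0,255,255),-1)
cv2.imwrite('pics/s2b.png',cv2.resize(im[80:280,100:360],None,fx=2.5,fy=2.5))
print(w((-45,-132,91)),read_state()['position'])
```

```text
[585.28297692  45.94147703  91.        ] [569.3802335  302.33109676 477.80197943]
```

View pics/s2b.png

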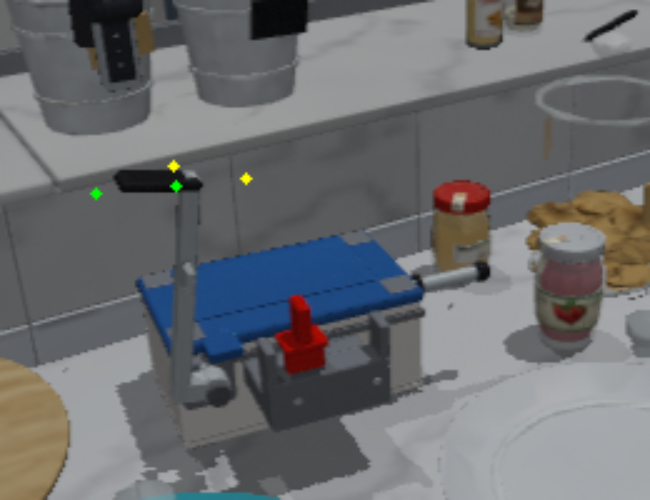

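The bar stands upright with its plate at (158,182) in the crop, and the tab is at its left stop. Both jars are undisturbed. Next is the peg.

Emit:
{"api": "apply_moves", "payload": {"fingers": [0, 0, 0, 0, 0, 0, 0, 0, 0, 0], "dp": [[0.2, -4, 0], [0.5, -8, 0], [0.7, -12, 0], [1, -16, -4], [1.3, -20, -8], [1.6, -25.6, -12], [1.6, -25.6, -16], [1.6, -25.6, -16], [1.6, -25.6, -16], [1.6, -25.6, -16]], "yaw": [0, 0, 0, 0, 0, 0, 0, 0, 0, 0]}}

```text
clock: 10.65
position: [585.6, 46.5, 317.6]
ee_rot: [-0.661, 0.75, -0.003, -0.002]
contact_force: [0.7, 0.3, 0.6]
gripper_width: 85.3
```

Run:
```python
from h import *
snap('wrist','w3.png'); g=fixw(np.load('pics/w3.png.npz')); im=g['color'].copy()
print(g['pos'],g['rot'])
for p in [(-45,-132,97),(-45,-102,91),(-45,-162,91)]:
    uv=proj(g,w(p))[0]; print(uv); cv2.circle(im,tuple(int(v) for v in uv),3,(0,255,0),1)
cv2.imwrite('pics/w3b.png',im)
```

```text
[585.61902816  46.47227828 317.56451291] [-0.66088064  0.75048183 -0.00317396 -0.00192822]
[257.49755816 217.19292426]
[257.34767113 257.39945578]
[257.63877252 167.37652173]
```

View pics/w3b.png

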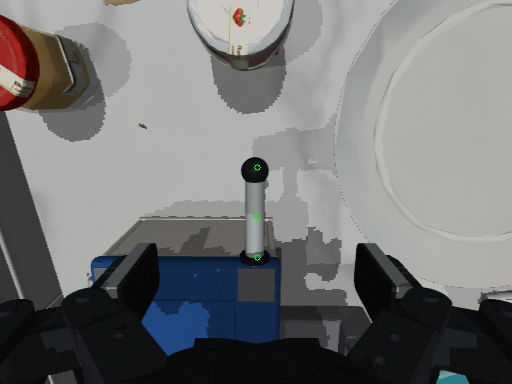

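The peg runs from (255,258) to its ball at (255,170), which matches the projection. I descend and grip.

Emit:
{"api": "apply_moves", "payload": {"fingers": [0, 0, 0, 0, 1, 1, 1, 1, 1, 1], "dp": [[0, 0, -4], [0, 0, -7], [0, 0, -7], [0, 0, -7], [0, 0, -7], [0, 0, -7], [0, 0, -7], [0, 0, -7], [0, 0, -7], [0, 0, -7]], "yaw": [0, 0, 0, 0, 0, 0, 0, 0, 0, 0]}}

```text
clock: 11.7
position: [586.4, 46.8, 249.2]
ee_rot: [-0.661, 0.75, -0.004, -0.0]
contact_force: [1.2, -0.8, 1.0]
gripper_width: 9.8
```

Run:
```python
import numpy as np
r0=np.array([-109,6])
for a in np.arange(0.1,1.56,.1):
    c,s=np.cos(a),np.sin(a); x=c*r0[0]+s*r0[1]; z=-s*r0[0]+c*r0[1]
    d=x-r0[0]; print(round(a,2),np.round(np.array([.992*d,-.128*d,z-r0[1]])/10,1))
```

```text
0.1 [ 0.1 -0.   1.1]
0.2 [ 0.3 -0.   2.2]
0.3 [ 0.7 -0.1  3.2]
0.4 [ 1.1 -0.1  4.2]
0.5 [ 1.6 -0.2  5.2]
0.6 [ 2.2 -0.3  6. ]
0.7 [ 2.9 -0.4  6.9]
0.8 [ 3.7 -0.5  7.6]
0.9 [ 4.6 -0.6  8.3]
1.0 [ 5.5 -0.7  8.9]
1.1 [ 6.4 -0.8  9.4]
1.2 [ 7.4 -1.   9.8]
1.3 [ 8.5 -1.1 10.1]
1.4 [ 9.6 -1.2 10.2]
1.5 [10.6 -1.4 10.3]
```

Emit:
{"api": "apply_moves", "payload": {"fingers": [1, 1, 1, 1, 1, 1, 1, 1, 1, 1], "dp": [[0, 0, 0.5], [0.1, 0, 1.1], [0.2, 0, 1.6], [0.3, 0, 2.2], [0.5, -0.1, 2.7], [0.7, -0.1, 3.2], [0.9, -0.1, 3.7], [1.1, -0.1, 4.2], [1.3, -0.2, 4.7], [1.6, -0.2, 5.2]], "yaw": [0, 0, 0, 0, 0, 0, 0, 0, 0, 0]}}

```text
clock: 12.7
position: [601.7, 44.8, 301.1]
ee_rot: [-0.661, 0.75, -0.003, -0.001]
contact_force: [-2.1, 1.0, -8.7]
gripper_width: 9.6
```

Downward load of 8.7 N, so the lid is coming up.

Emit:
{"api": "apply_moves", "payload": {"fingers": [1, 1, 1, 1, 1, 1, 1, 1, 1, 1], "dp": [[0.3, 0, 0.4], [0.6, -0.1, 0.8], [0.9, -0.1, 1.3], [1.3, -0.2, 1.7], [1.7, -0.2, 2.1], [2.1, -0.3, 2.4], [2.5, -0.3, 2.8], [3, -0.4, 3.1], [3.4, -0.4, 3.4], [3.9, -0.5, 3.7]], "yaw": [0, 0, 0, 0, 0, 0, 0, 0, 0, 0]}}

```text
clock: 13.7
position: [639.0, 40.0, 341.0]
ee_rot: [-0.661, 0.75, -0.002, -0.004]
contact_force: [-13.1, 5.9, 8.6]
gripper_width: 10.1
```

Emit:
{"api": "apply_moves", "payload": {"fingers": [1, 1, 1, 1, 1, 1, 1, 1, 1, 1], "dp": [[0.5, -0.1, 0.3], [0.9, -0.1, 0.5], [1.4, -0.2, 0.7], [1.9, -0.2, 0.9], [2.4, -0.3, 1.1], [3, -0.4, 1.2], [3.5, -0.5, 1.3], [4.1, -0.5, 1.3], [4.6, -0.6, 1.4], [5.1, -0.7, 1.4]], "yaw": [0, 0, 0, 0, 0, 0, 0, 0, 0, 0]}}

```text
clock: 14.7
position: [690.7, 33.2, 360.2]
ee_rot: [-0.662, 0.75, -0.004, -0.002]
contact_force: [-6.8, 5.0, 8.4]
gripper_width: 9.6
```

Emit:
{"api": "apply_moves", "payload": {"fingers": [1, 1, 1, 0, 0, 0, 0, 0], "dp": [[0, 0, 0], [0, 0, 0], [0, 0, 0], [0, 0, 0], [0, 0, 0], [0, 0, 0], [0, 0, 0], [0, 0, 0]], "yaw": [0, 0, 0, 0, 0, 0, 0, 0]}}

```text
clock: 15.5
position: [690.8, 33.0, 360.6]
ee_rot: [-0.662, 0.75, -0.004, -0.001]
contact_force: [0.4, -0.3, 0.5]
gripper_width: 80.4
```

Emit:
{"api": "apply_moves", "payload": {"fingers": [0, 0, 0, 0, 0, 0, 0, 0], "dp": [[0, 0, 4], [0, 0, 8], [0, 0, 10], [-4, -5, 10], [-8, -9, 10], [-12, -13, 10], [-12, -13, 10], [-12, -13, 10]], "yaw": [0, 0, 0, 0, 0, 0, 0, 0]}}

```text
clock: 16.3
position: [568.3, -99.3, 462.1]
ee_rot: [-0.661, 0.751, -0.005, -0.001]
contact_force: [0.0, -0.4, 0.2]
gripper_width: 85.4
```

Run:
```python
from h import *
g=snap('scene','s4.png'); im=g['color'].copy()
for a,col in ((1.2,(0,255,255)),(1.5,(0,255,0))):
  c,s=np.cos(a),np.sin(a)
  for y in (-158,):
    for r in [(-109,6)]:
      uv=proj(g,w((64+c*r[0]+s*r[1],y,85-s*r[0]+c*r[1])))[0]; cv2.circle(im,tuple(int(v) for v in uv),2,col,-1)
cv2.imwrite('pics/s4b.png',cv2.resize(im[60:280,100:360],None,fx=2.5,fy=2.5)); print(read_state()['contact_force'])
```

```text
[-0.18840114  0.75415253 -1.4972304 ]
```

View pics/s4b.png

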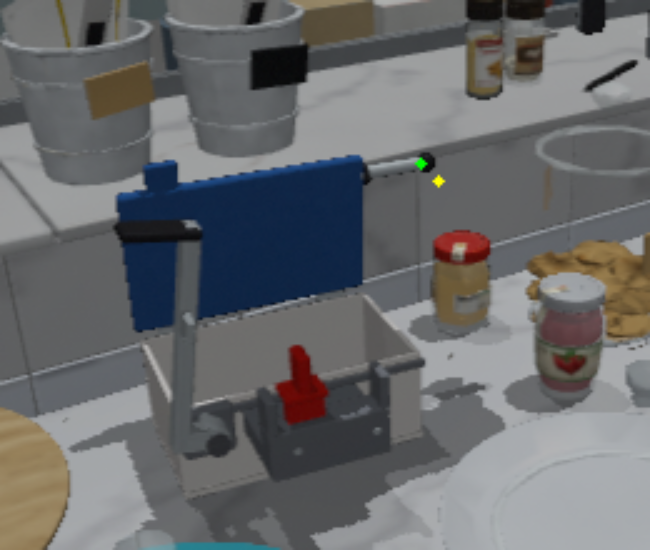

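The lid stands at about 1.5 rad, with the peg ball at (425,162) on the 1.5 rad marker. The bar is upright and the jars have not moved. I'll check the tab numerically before handing in.

Run:
```python
from h import *
g=dict(np.load('pics/s4.png.npz')); h=cv2.cvtColor(g['color'],cv2.COLOR_BGR2HSV)
r=(cv2.inRange(h,(0,170,90),(8,255,255))|cv2.inRange(h,(172,170,90),(180,255,255)))[190:205,205:240]
ys,xs=np.nonzero(r); print('nub top px',[(y+190,xs[ys==y].mean()+205) for y in range(0,15,2) if (ys==y).any()])
for j in (20,26,30,34): print(j,proj(g,w((-121,-14+j,147.5)))[0],proj(g,w((-121,-14+j,134.5)))[0])
```

```text
nub top px [(198, np.float64(218.5)), (200, np.float64(218.5)), (202, np.float64(220.0)), (204, np.float64(220.5))]
20 [227.63680189 199.08512991] [228.04667331 205.63135219]
26 [224.33161186 199.84701646] [224.77075658 206.40494948]
30 [222.11783698 200.35731853] [222.57667578 206.92307467]
34 [219.89575602 200.86953525] [220.37443313 207.44312725]
```

The tab measures about 34 mm, so I'm handing in.

```bash
python3 -c "
from bench import *
print(job_done())"
```

```text
the job is handed in; nothing more can be done
None
```

The carrier is open and the job is handed in, at about 16 s of the 59 s allowed; the hand-in gives no verdict.

- **Tab:** I pushed the red tab left with the closed fingers until the force rose to 5 N. In the last scene picture the nub is where it should be at about 34 mm, its end stop.
- **Latch bar:** I pinched the thumb plate across x and swung it up along its arc. In the last picture it stands at roughly 1.45–1.5 rad and stayed there after release.
- **Lid:** I gripped the peg and raised it along its arc. The peg ball lies on the 1.5 rad marker in the last picture.
- **Jars and arm:** Both jars look unmoved by eye. The arm is clear of everything, with about zero contact force.

Two readings were slightly off:
- The gripper read 9.8 mm on the 12 mm peg.
- At the end of the lid's arc the tool was about 8 mm higher than planned.

The final picture shows the lid open all the same. No check failed.

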